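# Pin the guide-roller arm in its running position

### The job

Swing the loose guide-roller arm fully home against its stop, so that its eye lines up inside the yellow fork, then take the red-headed pin from the wooden rack and thread it down through the fork and the arm's eye until its collar sits flat on the fork. Let go of the pin, and leave the short blue-headed spare standing in the rack.

Things in the scene. Friction and masses are not known exactly. Their poses are not given: they have to be found in the camera images.
- guide_bracket: Grey base plate, 80 x 250 x 8 mm, fixed to the table, with a yellow fork at its -y end, the arm's pivot at its +y end and a dark stop block on its +x side. Origin on the table, midway between pivot axis (85 mm along +y) and fork hole axis (85 mm along -y); z up. The arm swings in between the fork's knuckles from the -x side (the robot's side)
- fork_mouth (a point): Centre of the fork's hole at the top of its upper knuckle, 52 mm above the table; axes as the bracket's. Two round yellow knuckles, 34.5 mm across, at heights 8-24 and 40-52 mm above the table, have vertical 14.5 mm holes on one axis, open down to the base plate (height 8 mm). A web 23 to 38 mm from that axis, on the -y side, joins them; its top is level with the upper knuckle
- pivot (a point): Centre of the arm's vertical pivot axis, 38 mm above the table (steel bolt, top 50 mm above the table); axes as the bracket's; it does not move when the arm swings
- swing_arm (a joint): Angle of the steel arm about its pivot, rad: 0 = home against the firm stop, its eye in line with the fork's holes; grows to at most 0.9 as it swings out to the bracket's -x side. Flat bar 24 mm wide, 27 to 37 mm above the table; eye (hole 14.5 mm, 34.5 mm across) 170 mm from the pivot. Turns with slight friction (about 1 N at the roller) and stays where it is left
- roller_mid (a point): Middle of the dark waisted roller (52 mm across its ends, 52 mm high, 38 to 90 mm above the table) standing on the arm and free to spin, its axis 85 mm from the pivot, half-way to the eye; the point is 64 mm above the table. The arm can be swung by pushing sideways on roller or bar
- pin_rack: Wooden block, 48 (x) x 90 (y) x 50 mm high, fixed to the table, with two sockets at y = +24 and -24 mm; the origin is the centre of its underside. Either pin may stand in either socket
- red_pin_seat (a point): Red-headed pin, standing upright in the rack. The point is on its axis at the underside of its collar, about half-way up; z points to the head. Above it: collar 28 mm across, 4 mm thick, then a red cylindrical head 22 mm across, up to 36 mm above the point. Below it: steel shaft 12 mm across, 42 mm long, the last 6 mm tapering to a 6 mm nose. About 0.1 kg
- blue_pin_seat (a point): Short spare pin with blue head, of the same shape but with a shaft only 22 mm long; the point is on its axis at the underside of its collar
Mind the look-alikes: they are no part of the job. What is shaped like the part that bears red_pin_seat but pink or turquoise is not meant.

How it is judged (in metres and radians):
On the way, in this order (a step that is already met when the one before it is completed fails the run):
1. the arm is swung home to its stop (within 0.03 rad) (value of joint swing_arm below 0.03 rad), for 0.2 s.
2. the red pin is through fork and arm, its collar within 3 mm of the fork's top (z of red_pin_seat in the frame of fork_mouth below 0.003 m and horizontal distance between red_pin_seat and fork_mouth below 0.004 m), for 0.2 s.
At the end, for the whole second after the job is handed in: Arm within 0.03 rad of its stop; red pin upright (within 0.08 rad) through fork and arm eye, collar centre within 4 mm of the hole axis, collar underside within 3 mm of the fork's top; blue pin within 10 mm of where it stood, in its socket (all of step 2 and value of joint swing_arm below 0.03 rad and angle between red_pin_seat's own z axis and vertical below 0.08 rad and distance of blue_pin_seat from where it was at the start of the episode below 0.01 m); the robot touches nothing.
It fails at once if the blue pin is taken out of the rack or knocked (moved more than 15 mm) (distance of blue_pin_seat from where it was at the start of the episode above 0.015 m).
It also fails if it takes over 64 s, if anything falls off the work surface, if the arm or the gripper's body presses on something with over 40 N, if the wrist force passes 120 N, or if a joint passes its speed limit or range.

### The arm

A 6-joint arm with a two-finger parallel gripper is mounted at the origin on a cart in front of the work surface, level with it; the furniture and walls round the work are solid. World frame = base frame: x ahead of the robot, y to its left, z up, the work surface at z = 0. Lengths are in mm, angles in degrees, forces in N, time in s.
With the tool pointing down it reaches from about 350 to 850 mm from the base axis. Payload 8.1 kg.
Tool frame: the origin (TCP) lies between the finger pads; the fingertips stand 22 mm ahead of it and the grasp point (between the pads) lies 3 mm ahead of it; z points along the fingers, y is the line along which they close (so a half turn about z gives the same grasp; the last joint's range is limited). The gripper opens to 85 mm and grips with 20 to 120 N. Pads are 22 mm wide; open, the fingers measure 114 mm over their backs; the gripper's body (76 mm by 85 mm) begins 54 mm behind the grasp point. The pads swing forward as they close: fully open they stand 13 mm farther back than shut.
Start: joints at [63.805, 7.471, 85.268, -0, 87.261, -4.893], TCP at [217.955, 559.018, 253.292] pointing down, gripper open.
Joint ranges: [-169.43, 169.43], [-51.17, 129.36], [1.28, 143.12], [-76.62, 256.62], [0, 156.53], [-152.29, 152.29]. Speed limits (degrees/s): [136.94, 136.94, 159.86, 180, 180, 180].

### API

Orientations are given as [roll, pitch, yaw] about the fixed x, y, z axes, in that order (R = Rz(yaw) Ry(pitch) Rx(roll)).
In Python, from bench import sense, snapshot, calibration, hand_in gives the robot as it stands.
- The arm moves only by the shell command python3 -m crank 'ROWS' [FORCE]. ROWS is JSON, a list of rows, each a list of 5 numbers: the shift along the tool's x, y, z in cm, then the turn about the tool's z in rad, then the finger opening in cm, from 0 to 8.54. A call has 1 to 20 rows; each row is the pose to reach, as a shift and turn from the pose commanded when the call began, along the tool's axes at that moment; what a row does not reach only later rows make up. A row lasts 1/10 s, in which the tool goes at most 50 mm and 8.59 degrees, less where a joint would pass 70% of its speed; a pose out of reach is approached as far as the arm can. A call with a gripper value outside its range is refused whole. The fingers move at their own pace and stop on an object; FORCE is the grip in N (left out, the last holds). Time passes only in rows, so rows that repeat a pose let the fingers close. It gives the time, the measured TCP pose, the force, the opening and the grip force at its end, in the units of the state.
- sense(): the state, without advancing time (a new reading comes with each control period).
- snapshot(name): name is "side" or "top" or "wrist"; returns (picture, depth): 400x640x3 uint8, red, green, blue; 400x640 float32, mm along the optical axis (not along the pixel's ray), 0 where there is no reading.
- calibration(name): a dict with "fovy" (degrees; the focal length in pixels is half the picture's height over the tangent of half this angle, whatever the lens; pixels are square), "cx", "cy" (the principal point, pixels), "rvec" (rotation vector, rad) and "tvec" (3), from world to camera coordinates, as OpenCV has them; the wrist camera has in their place "tool_from_camera" (4x4, takes a point from camera to tool coordinates, whose origin is the TCP and whose axes are the flange's). Camera axes: x right, y down, z forward; pixel columns grow to the right and rows downward; lengths in mm; the calibration is good to about 2 mm. A picture is of the moment at which its call begins: read the wrist's pose just before it. calibration takes no time and is no camera call.
- hand_in(): hands the job in; it is judged then, once.
The state is a dict: "time": time; "joint_pos": joint angles; "qd": joint speeds; "joint_efforts": joint torques, N m; "tool_pos": TCP position; "tcp_rot": TCP orientation; "ft_force": force on the tool from outside, world axes, zero at the start; "wrist_torque": the same for the moment, N m; "finger_gap": finger opening in mm; "grip_force": force on a finger pad.
Only numpy, scipy, OpenCV 4.12 (cv2) and the standard library are available. Lean on these libraries where they do the work, as an engineer would, in place of code of your own. Each camera call takes 0.05 s, during which the arm holds its last target. There are 200 camera calls.

## Working session

There is one attempt and no reset: what is moved stays moved. The work goes in short steps, Python scripts to look and compute and a shell command to move; the robot and the scene stay as the last step left them, time stands still between calls to the robot, and variables do not carry over. Pictures are saved under pics/ and viewed, at most 12 in all, crops included, and the job is handed in when it is done.

```bash
mkdir -p pics; ls; cat > h.py <<'E'
import numpy as np, cv2
from scipy.spatial.transform import Rotation as R
from bench import sense, snapshot, calibration, hand_in
def grab(name):
    s=sense(); p,d=snapshot(name); return s,p,d
def K(c): 
    f=200/np.tan(np.radians(c["fovy"])/2); return f,c["cx"],c["cy"]
def T(name,s):
    c=calibration(name)
    if name=="wrist":
        W=np.eye(4); W[:3,:3]=R.from_euler("xyz",s["tcp_rot"],degrees=True).as_matrix(); W[:3,3]=s["tool_pos"]
        return W@np.array(c["tool_from_camera"])
    M=np.eye(4); M[:3,:3]=cv2.Rodrigues(np.array(c["rvec"],float))[0]; M[:3,3]=np.ravel(c["tvec"])
    return np.linalg.inv(M)
def cloud(name,s,d):
    f,cx,cy=K(calibration(name)); v,u=np.mgrid[:400,:640]
    P=np.stack([(u-cx)/f*d,(v-cy)/f*d,d],-1); M=T(name,s)
    P=P@M[:3,:3].T+M[:3,3]; P[d==0]=np.nan; return P
E
python3 - <<'E'
from h import *
s=sense(); print(s)
for n in("top","side","wrist"):
    c=calibration(n); print(n,c)
    s,p,d=grab(n); cv2.imwrite(f"pics/{n}0.png",p[:,:,::-1]); np.save(f"{n}0.npy",d)
E
```

```text
pics
{'time': 0.0, 'joint_pos': array([ 6.38039459e+01,  7.51546777e+00,  8.53284571e+01, -3.92394563e-04,
        8.72606946e+01, -4.89255619e+00]), 'qd': array([-0.03756013, -0.0875518 ,  0.01504479,  0.04673994, -0.00166242,
       -0.05648822]), 'joint_efforts': array([-3.30623980e-04, -5.69397497e+01, -5.00554168e+01, -2.40502668e-04,
        1.45631892e-02, -5.41527015e-05]), 'tool_pos': array([217.74083473, 558.56241954, 252.24851409]), 'tcp_rot': array([-1.79895728e+02, -8.53224204e-03,  1.58696513e+02]), 'ft_force': array([-0.84538928, -0.63464111, -0.25186137]), 'wrist_torque': array([ 1.92537692e-02,  2.99892832e-05, -1.07048267e-02]), 'grip_force': 0.0, 'finger_gap': 85.46696566082322}
top {'fovy': 42.42880308245799, 'cx': 318.6276216978642, 'cy': 200.6934311548352, 'rvec': array([ 2.11307724, -2.18016788,  0.13304404]), 'tvec': array([ -66.63327912,  523.97819348, 1373.23706308])}
side {'fovy': 52.44956791651125, 'cx': 322.4256621188808, 'cy': 198.1256419921496, 'rvec': array([ 2.11125325, -0.61212271,  0.35417227]), 'tvec': array([-485.15468501,  170.93703473,  779.85166205])}
wrist {'fovy': 60.3219904963561, 'cx': 318.84615891903354, 'cy': 198.94774999905013, 'tool_from_camera': array([[ 2.83248619e-04, -9.60156874e-01, -2.79461440e-01,
         7.13507448e+01],
       [ 9.99999590e-01,  5.12482485e-04, -7.47205331e-04,
        -2.59952425e-01],
       [ 8.60653428e-04, -2.79461114e-01,  9.60156625e-01,
        -1.21196331e+02],
       [ 0.00000000e+00,  0.00000000e+00,  0.00000000e+00,
         1.00000000e+00]])}
```

View pics/top0.png

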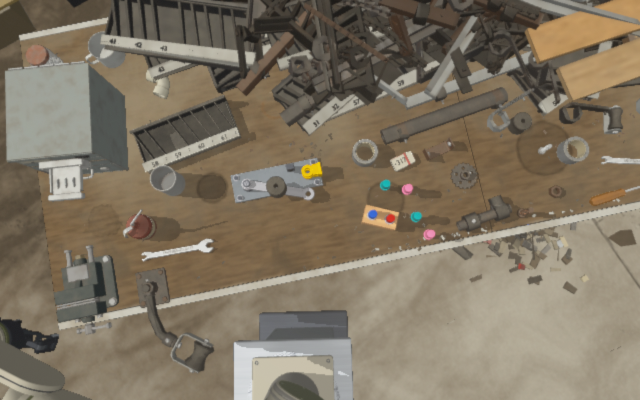

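View pics/side0.png

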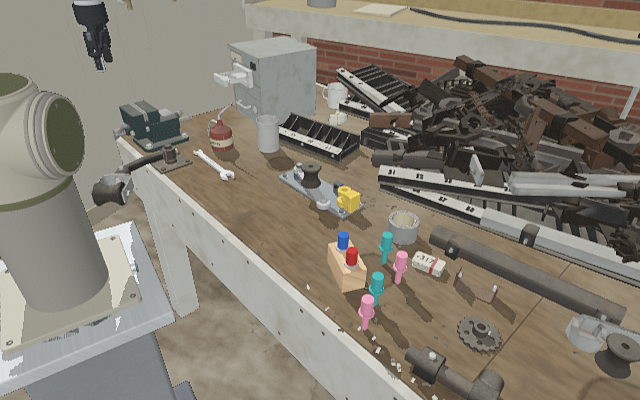

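Top view: rack at (380,217) with blue head at (373,214) and red head at (391,218). Loose look-alikes: pink (408,188) and (429,234), turquoise (385,184) and (416,216). The red head in the rack fits the description. Bracket: pivot near (247,184), roller (276,186), eye (309,194), fork (312,170).

```bash
python3 - <<'E'
from h import *
s=sense(); p=cv2.imread("pics/top0.png"); d=np.load("top0.npy"); P=cloud("top",s,d)
np.set_printoptions(precision=1,suppress=True)
for n,(u,v) in dict(red=(391,218),blue=(373,214),fork=(312,170),eye=(309,194),roller=(276,186),pivot=(248,184),plate=(240,196),table=(340,200)).items():
    print(n,P[v,u],p[v,u])
hsv=cv2.cvtColor(p,cv2.COLOR_BGR2HSV); z=P[...,2]
def blob(n,h0,h1,box,zmin,zmax):
    u0,v0,u1,v1=box; m=np.zeros(z.shape,bool); m[v0:v1,u0:u1]=1
    m&=(hsv[...,0]>=h0)&(hsv[...,0]<=h1)&(hsv[...,1]>150)&(z>zmin)&(z<zmax)
    q=P[m]; print(n,m.sum(),np.median(q,0),(q.min(0)+q.max(0))/2,np.ptp(q,axis=0))
blob("red",0,5,(380,205,402,230),75,110); blob("blue",105,130,(362,202,382,225),75,110); blob("yellow",20,32,(295,150,330,185),44,60)
a=cv2.resize(p[150:250,225:440],None,fx=3.7,fy=3.7,interpolation=cv2.INTER_CUBIC); cv2.imwrite("pics/crop1.png",a)
E
```

```text
red [ 462.9 -271.2   86.6] [ 40  51 211]
blue [ 474.9 -224.7   86.6] [211 107  58]
fork [604.8 -67.6  48.9] [ 10 201 236]
eye [546.2 -56.2  -0.2] [ 70  88 102]
roller [564.2  31.7  46.4] [53 59 63]
pivot [571.9 107.8  47.8] [152 149 149]
plate [544.2 134.9  17.3] [131 128 126]
table [ 526.  -142.5    2.5] [ 75 101 120]
red 49 [ 463.  -268.7   86.1] [ 464.3 -269.9   85.2] [18.8 18.6 12.8]
blue 42 [ 475.2 -222.4   85.9] [ 475.2 -223.1   87.3] [16.  18.6 14.7]
yellow 202 [605.7 -67.8  51.9] [607.1 -65.   52. ] [38.3 54.5 15.8]
```

View pics/crop1.png

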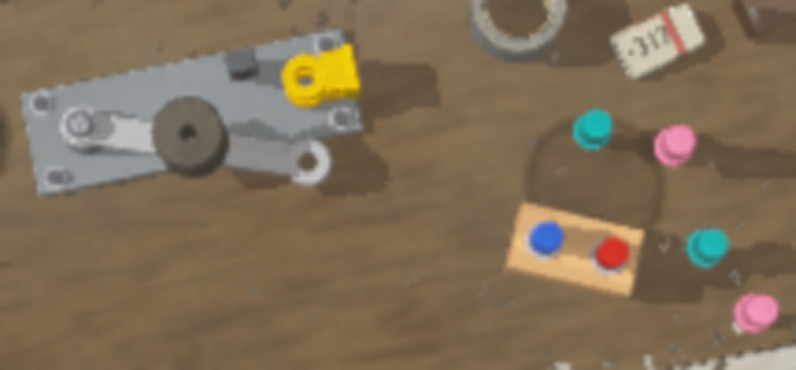

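Crop: red head at (611,252), in the rack beside the blue one at (546,238), matches red_pin_seat. Pink and turquoise parts stand loose on the table. Fork hole at (305,78), pivot (79,124), eye (308,162), roller (188,134).

```bash
cat >> h.py <<'E'
def ray(name,s,u,v,z):
    f,cx,cy=K(calibration(name)); M=T(name,s); r=M[:3,:3]@np.array([(u-cx)/f,(v-cy)/f,1]); o=M[:3,3]
    return o+r*(z-o[2])/r[2]
def totool(s,tgt):
    """world point -> tool-frame shift in cm from the present TCP"""
    return R.from_euler("xyz",s["tcp_rot"],degrees=True).inv().apply(np.asarray(tgt)-s["tool_pos"])/10
E
python3 - <<'E'
from h import *
np.set_printoptions(precision=2,suppress=True)
s=sense(); c=lambda u,v:(225+(u+.5)/3.7-.5,150+(v+.5)/3.7-.5)
F=ray("top",s,*c(305,78),52);Pv=ray("top",s,*c(79,124),50);E=ray("top",s,*c(308,162),37);Ro=ray("top",s,*c(188,134),90)
red=ray("top",s,*c(612,251),86);blue=ray("top",s,*c(546,237),86)
for n in("F","Pv","E","Ro","red","blue"): print(n,eval(n))
a=(Pv-F)[:2]; b=(Pv-E)[:2]; print(np.linalg.norm(a),np.linalg.norm(b),np.linalg.norm((Pv-Ro)[:2]),np.linalg.norm((red-blue)[:2]))
yaw=np.degrees(np.arctan2(-a[0],a[1])); print("bracket yaw",yaw)
ang=np.arctan2(a[0]*b[1]-a[1]*b[0],a@b);print("arm",ang)
t=(blue-red)[:2]; print("rack yaw",np.degrees(np.arctan2(-t[0],t[1])))
print(sense()["time"])
E
```

```text
F [602.6  -54.18  52.  ]
Pv [574.07 112.96  50.  ]
E [542.35 -54.22  37.  ]
Ro [557.31  29.2   90.  ]
red [ 464.43 -268.82   86.  ]
blue [ 475.86 -222.68   86.  ]
169.55402437261134 170.16205059217756 85.41442925192612 47.54012137466394
bracket yaw 9.68720465613967
arm -0.35657227179601936
rack yaw -13.909052224419208
0.15
```

```bash
python3 -m crank '[[-45.7,-40.1,0,-0.541,0],[-45.7,-40.1,0,-0.541,0],[-45.7,-40.1,0,-0.541,0],[-45.7,-40.1,0,-0.541,0],[-45.7,-40.1,0,-0.541,0],[-45.7,-40.1,0,-0.541,0],[-45.7,-40.1,0,-0.541,0],[-45.7,-40.1,0,-0.541,0],[-45.7,-40.1,0,-0.541,0],[-45.7,-40.1,0,-0.541,0],[-45.7,-40.1,0,-0.541,0],[-45.7,-40.1,0,-0.541,0],[-45.7,-40.1,0,-0.541,0],[-45.7,-40.1,0,-0.541,0],[-45.7,-40.1,0,-0.541,0],[-45.7,-40.1,0,-0.541,0]]'
python3 - <<'E'
from h import *
np.set_printoptions(precision=2,suppress=True)
s,p,d=grab("wrist"); cv2.imwrite("pics/w1.png",p[:,:,::-1]); np.save("w1.npy",d); print(s["tool_pos"],s["tcp_rot"],s["ft_force"],s["time"])
print(totool(s,[498,19,68]))
E
```

```text
time: 1.75
tool_pos: [497.5, 20.8, 253.2]
tcp_rot: [180.0, -0.0, -170.2]
ft_force: [-0.7, -0.2, -0.1]
finger_gap: 0.2
grip_force: 0.0
[497.52  20.78 253.17] [ 179.97   -0.02 -170.22] [-0.66 -0.2  -0.15] 1.75
[-0.02 -0.19 18.52]
```

View pics/w1.png

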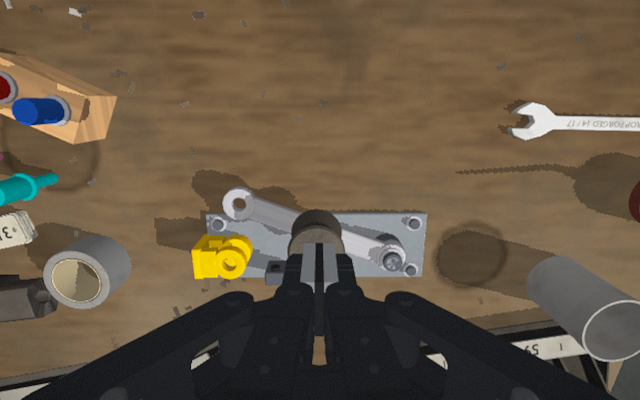

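Wrist view: eye (237,204), fork hole (231,263), pivot bolt (392,258), roller just ahead of the closed fingers at (317,225). I cross-check these positions while lowering.

```bash
python3 - <<'E'
from h import *
np.set_printoptions(precision=2,suppress=True)
s=sense()
print("F",ray("wrist",s,231,264,52),"E",ray("wrist",s,237,204,37),"P",ray("wrist",s,392,258,50))
E
python3 -m crank '[[0,-0.2,5,0,0],[0,-0.2,10,0,0],[0,-0.2,15,0,0],[0,-0.2,18.3,0,0],[0,-0.2,18.3,0,0],[0,-0.2,18.3,0,0]]'
```

```text
F [603.92 -52.94  52.  ] E [543.46 -56.54  37.  ] P [569.82 109.91  50.  ]
time: 2.4
tool_pos: [498.2, 18.3, 70.9]
tcp_rot: [180.0, -0.0, -170.2]
ft_force: [0.5, 0.3, 0.5]
finger_gap: -0.1
grip_force: 0.0
```

```bash
python3 -m crank '[[-1.5,0,0,0,0],[-2.2,0,0,0,0],[-2.8,0,0,0,0],[-3.4,0,0,0,0],[-4,0,0,0,0],[-4.4,0,0,0,0],[-4.6,0,0,0,0],[-4.8,0,0,0,0],[-4.8,0,0,0,0]]'
```

```text
time: 3.3
tool_pos: [545.9, 25.6, 70.2]
tcp_rot: [180.0, 0.0, -170.3]
ft_force: [0.1, -0.0, 1.1]
finger_gap: 0.4
grip_force: 0.0
```

```bash
python3 -m crank '[[-0.1,0,0,0,0],[-0.2,0,0,0,0],[-0.3,0,0,0,0],[-0.3,0,0,0,0]]'; python3 -m crank '[[-0.1,0,0,0,0],[-0.2,0,0,0,0],[-0.3,0,0,0,0],[-0.3,0,0,0,0]]'
```

```text
time: 3.7
tool_pos: [548.7, 26.1, 70.2]
tcp_rot: [180.0, -0.0, -170.3]
ft_force: [-0.8, -0.3, -0.5]
finger_gap: -0.1
grip_force: 0.0
time: 4.1
tool_pos: [551.8, 26.6, 70.4]
tcp_rot: [180.0, 0.0, -170.3]
ft_force: [-0.1, -0.2, 0.5]
finger_gap: -0.2
grip_force: 0.0
```

```bash
python3 - <<'E'
from h import *
s,p,d=grab("side"); f,cx,cy=K(calibration("side"))
cv2.imwrite("pics/s1.png",cv2.resize(p[130:240,250:400,::-1],None,fx=5,fy=5,interpolation=cv2.INTER_CUBIC))
E
```

```text
(no output)
```

View pics/s1.png

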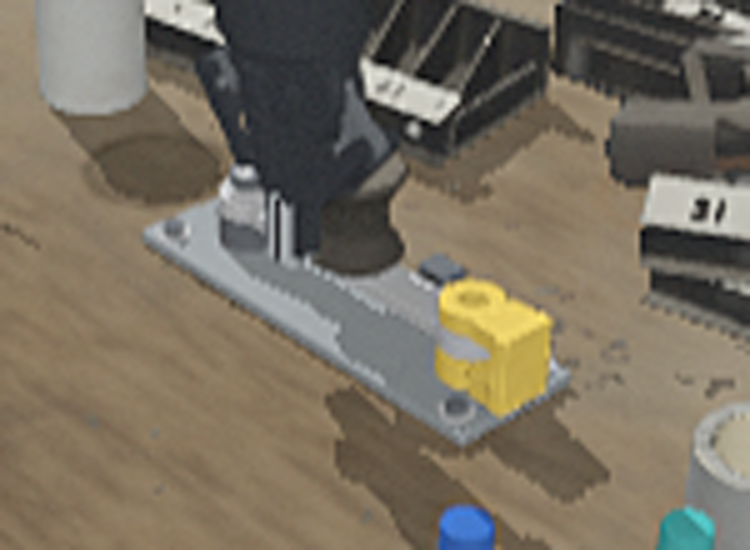

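Side crop: the arm's eye (462,345) is already nearly inside the fork and the fingers push the roller. I keep pushing in small steps until the force rises.

```bash
python3 -m crank '[[-0.1,0,0,0,0],[-0.2,0,0,0,0],[-0.2,0,0,0,0]]'; python3 -m crank '[[-0.1,0,0,0,0],[-0.2,0,0,0,0],[-0.2,0,0,0,0]]'
```

```text
time: 4.45
tool_pos: [552.6, 26.7, 69.9]
tcp_rot: [180.0, -0.1, -170.3]
ft_force: [-5.2, -1.8, 0.6]
finger_gap: -0.0
grip_force: 0.0
time: 4.75
tool_pos: [552.7, 26.7, 68.9]
tcp_rot: [180.0, -0.4, -170.3]
ft_force: [-12.2, -3.2, 3.3]
finger_gap: 0.2
grip_force: 0.0
```

```bash
python3 -m crank '[[2,0,0,0,0],[5,0,0,0,0],[5,0,-5,0,0],[5,0,-10,0,0],[5,0,-15,0,0],[5,0,-18,0,0],[5,0,-18,0,0],[5,0,-18,0,0]]'
python3 - <<'E'
from h import *
s,p,d=grab("wrist"); np.save("w2.npy",d)
cv2.imwrite("pics/w2.png",cv2.resize(p[170:320,160:440,::-1],None,fx=2.8,fy=2.8,interpolation=cv2.INTER_CUBIC))
print(s["tool_pos"],s["tcp_rot"],s["time"])
for t in([464,-269,150],):print(totool(s,t))
E
```

```text
time: 5.55
tool_pos: [506.9, 18.8, 251.2]
tcp_rot: [-180.0, 0.1, -170.3]
ft_force: [-0.1, -0.0, -1.2]
finger_gap: -0.2
grip_force: 0.0
[506.94503634  18.82080893 251.2252933 ] [-1.79973625e+02  1.41897511e-01 -1.70299031e+02] 5.55
[  9.10809099 -27.64221282  10.11272916]
```

View pics/w2.png

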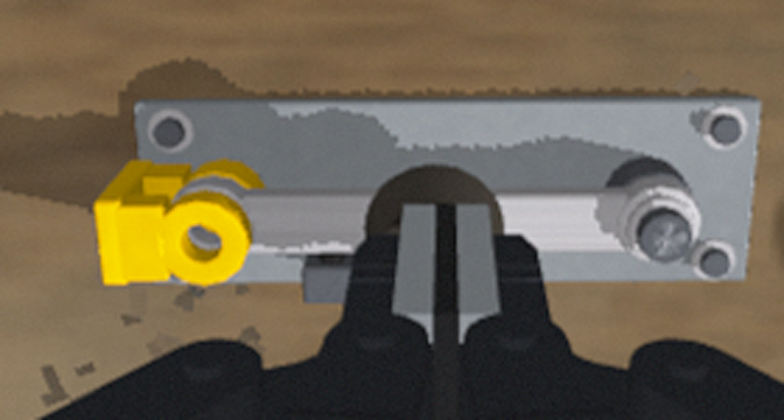

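Crop: bar lies against the dark stop block (330,275), its eye is under the fork's hole at (204,237). Arm home. Now above the red pin.

```bash
python3 - <<'E'
from h import *
print("F",ray("wrist",sense(),160+204.5/2.8-.5,170+237.5/2.8-.5,52))
E
python3 -m crank '[[9.1,-27.6,5,2.0,6],[9.1,-27.6,9,2.0,6],[9.1,-27.6,9,2.0,6],[9.1,-27.6,9,2.0,6],[9.1,-27.6,9,2.0,6],[9.1,-27.6,9,2.0,6],[9.1,-27.6,9,2.0,6],[9.1,-27.6,9,2.0,6],[9.1,-27.6,9,2.0,6],[9.1,-27.6,9,2.0,6],[9.1,-27.6,9,2.0,6],[9.1,-27.6,9,2.0,6],[9.1,-27.6,9,2.0,6],[9.1,-27.6,9,1.984,6],[9.1,-27.6,9,1.984,6],[9.1,-27.6,9,1.984,6]]'
python3 - <<'E'
from h import *
np.set_printoptions(precision=2,suppress=True)
s,p,d=grab("wrist"); np.save("w3.npy",d)
cv2.imwrite("pics/w3.png",p[:,:,::-1])
P=cloud("wrist",s,d); hsv=cv2.cvtColor(p,cv2.COLOR_RGB2HSV)
for n,lo,hi in(("red",0,5),("blue",105,130)):
    m=(hsv[...,0]>=lo)&(hsv[...,0]<=hi)&(hsv[...,1]>150)&(P[...,2]>80)&(P[...,2]<95); q=P[m]; v,u=np.nonzero(m)
    if len(q): print(n,len(q),np.median(q,0),(q.min(0)+q.max(0))/2,np.ptp(q,axis=0),u.mean(),v.mean())
print(s["tool_pos"],s["tcp_rot"],s["time"])
E
```

```text
F [599.18197735 -54.03568604  52.        ]
time: 7.2
tool_pos: [462.2, -268.0, 158.7]
tcp_rot: [-179.9, -0.1, 76.1]
ft_force: [-0.7, -0.0, -0.0]
finger_gap: 60.2
grip_force: 0.0
red 990 [ 465.18 -270.14   86.4 ] [ 465.09 -271.09   84.47] [20.61 21.1   8.55] 325.3686868686869 224.1878787878788
blue 1118 [ 477.64 -224.71   86.38] [ 477.53 -225.18   84.35] [20.47 21.24  8.48] 327.9186046511628 145.20035778175313
[ 462.24 -268.04  158.65] [-179.85   -0.06   76.1 ] 7.2
```

View pics/w3.png

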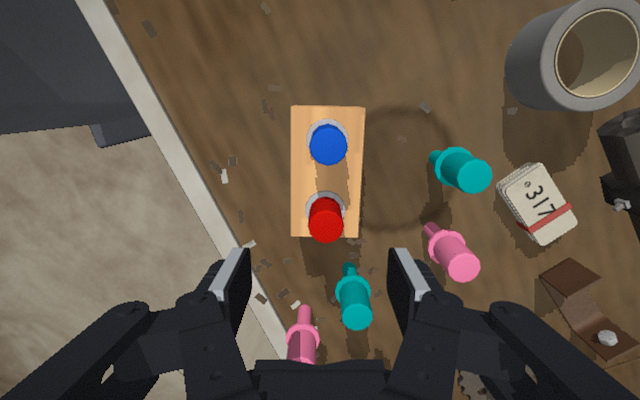

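Wrist view: red head at (325,224) with blue (328,145) behind it in the rack. Turquoise (353,295) and pink (303,340) lie clear of the finger path. The red position (465,-270, top 86) fits the sizes given.

```bash
python3 -m crank '[[-0.15,0.3,3,0,6],[-0.15,0.3,6,0,6],[-0.15,0.3,8,0,6],[-0.15,0.3,8,0,6],[-0.15,0.3,8,0,6]]'; python3 -m crank '[[0,0,0,0,1.5],[0,0,0,0,1.5],[0,0,0,0,1.5],[0,0,0,0,1.5],[0,0,0,0,1.5],[0,0,0,0,1.5]]' 50
```

```text
time: 7.75
tool_pos: [465.3, -270.6, 80.2]
tcp_rot: [-179.9, -0.0, 76.1]
ft_force: [0.6, 0.3, -0.2]
finger_gap: 59.9
grip_force: 0.0
time: 8.35
tool_pos: [466.5, -271.4, 82.0]
tcp_rot: [179.9, 0.1, 76.0]
ft_force: [-0.6, 0.5, 7.5]
finger_gap: 20.7
grip_force: 48.7
```

```bash
python3 -m crank '[[0,0,-1,0,1.5],[0,0,-3,0,1.5],[0,0,-6,0,1.5],[0,0,-10,0,1.5],[0,0,-10,0,1.5],[0,0,-10,0,1.5]]'
python3 - <<'E'
from h import *
np.set_printoptions(precision=2,suppress=True)
s,p,d=grab("wrist"); np.save("w4.npy",d)
cv2.imwrite("pics/w4full.png",p[:,:,::-1])
cv2.imwrite("pics/w4.png",cv2.resize(p[130:390,200:440,::-1],None,fx=2.2,fy=2.2))
print(s["tool_pos"],s["tcp_rot"],s["ft_force"],s["finger_gap"],s["time"])
s2=s;s,p,d=grab("side"); np.save("s4.npy",d); cv2.imwrite("pics/s4.png",p[:,:,::-1])
f,cx,cy=K(calibration("side")); M=np.linalg.inv(T("side",s)); q=M[:3,:3]@s["tool_pos"]+M[:3,3]; print("tcp in side px",q[0]/q[2]*f+cx,q[1]/q[2]*f+cy,q[2])
E
```

```text
time: 8.95
tool_pos: [466.4, -271.4, 182.3]
tcp_rot: [179.8, 0.1, 76.0]
ft_force: [-0.4, -0.0, -1.5]
finger_gap: 20.8
grip_force: 49.5
[ 466.4  -271.37  182.27] [179.82   0.07  76.02] [-0.45 -0.01 -1.49] 20.805237671364065 8.95
tcp in side px 355.18245304939944 208.47949684122682 707.1990094664769
```

View pics/w4.png

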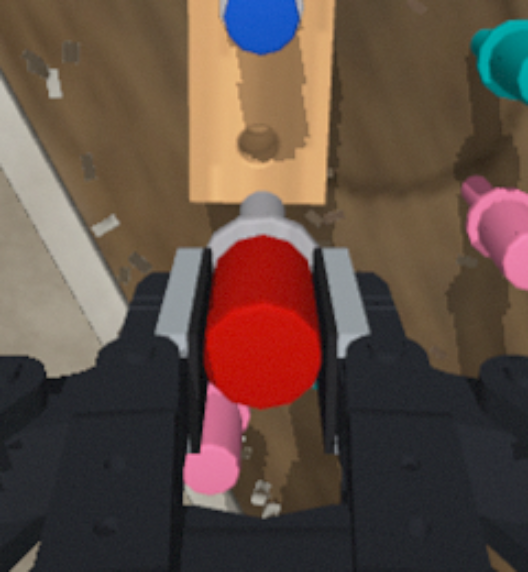

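Wrist crop: red pin held upright between the pads, head top at (263,356), collar (263,240), shaft end (263,205); its socket is empty, and blue stands at (262,20). Measuring the pin in the hand.

```bash
python3 - <<'E'
from h import *
np.set_printoptions(precision=2,suppress=True)
s=sense(); p=cv2.imread("pics/w4full.png"); d=np.load("w4.npy"); c=calibration("wrist"); f,cx,cy=K(c)
v,u=np.mgrid[:400,:640]; P=np.stack([(u-cx)/f*d,(v-cy)/f*d,d],-1)@np.array(c["tool_from_camera"])[:3,:3].T+np.array(c["tool_from_camera"])[:3,3]
hsv=cv2.cvtColor(p,cv2.COLOR_BGR2HSV); m=((hsv[...,0]<=5)|(hsv[...,0]>176))&(hsv[...,1]>150)&(u>280)&(u<360)&(v>220)&(v<330)&(d>0)
q=P[m]; zt=np.percentile(q[:,2],20); print("head z top",zt, np.percentile(q[:,2],[1,50,99]))
top=m&(P[...,2]<zt+2.5); q=P[top]; print("top disc",len(q),(q.min(0)+q.max(0))/2,np.ptp(q,axis=0))
cnt=cv2.findContours(top.astype(np.uint8),0,1)[0]; cnt=max(cnt,key=cv2.contourArea); e=cv2.fitEllipse(cnt); print(e)
# top depth at center and shaft/collar columns
for vv in range(200,310,8): print(vv,P[vv,319],p[vv,319])
E
```

```text
head z top -4.80882568553865 [-5.78 -3.96 24.06]
top disc 2176 [-0.26 -0.4  -5.8 ] [21.84 20.54  6.98]
((318.75714111328125, 289.51971435546875), (49.71731948852539, 54.24201583862305), 89.94715881347656)
200 [ -7.11  -0.28 142.51] [ 61  90 118]
208 [ -9.96  -0.27 130.49] [113 166 216]
216 [ 5.13 -0.25 68.34] [124 162 200]
224 [ 5.48 -0.25 54.1 ] [149 145 146]
232 [11.61 -0.24 27.17] [176 173 175]
240 [10.67 -0.24 20.  ] [ 10  18 166]
248 [10.58 -0.23 11.73] [  9  16 168]
256 [10.68 -0.23  3.87] [  5  13 167]
264 [10.3  -0.23 -2.26] [  5  21 167]
272 [ 8.59 -0.23 -5.38] [ 10  20 200]
280 [ 5.08 -0.23 -5.09] [ 17  21 197]
288 [ 1.18 -0.23 -4.25] [ 10  19 191]
296 [-1.85 -0.22 -4.98] [ 11  22 190]
304 [-5.43 -0.22 -4.87] [ 11  18 187]
```

```bash
python3 -m crank '[[5,2,0,0,1.5],[9,3.3,0,0,1.5],[13,4.8,0,0,1.5],[17,6.3,0,0,1.5],[20,7.4,0.7,0,1.5],[21.4,7.9,1.4,0,1.5],[21.4,7.9,1.4,0,1.5],[21.4,7.9,1.4,0,1.5],[21.4,7.9,1.4,0,1.5]]'
python3 - <<'E'
from h import *
np.set_printoptions(precision=2,suppress=True)
s,p,d=grab("wrist"); np.save("w5.npy",d); cv2.imwrite("pics/w5full.png",p[:,:,::-1])
q=T("wrist",s); f,cx,cy=K(calibration("wrist")); 
c=np.linalg.inv(q)@np.array([602,-54,52,1]); print("guess px",c[0]/c[2]*f+cx,c[1]/c[2]*f+cy)
P=cloud("wrist",s,d); hsv=cv2.cvtColor(p,cv2.COLOR_RGB2HSV); v,u=np.mgrid[:400,:640]
y=((hsv[...,0]>=18)&(hsv[...,0]<=34)&(hsv[...,1]>150)).astype(np.uint8)
cs,h=cv2.findContours(y,cv2.RETR_CCOMP,cv2.CHAIN_APPROX_NONE)
for k,cc in enumerate(cs):
    if cv2.contourArea(cc)>150:
        e=cv2.fitEllipse(cc); print("hole" if h[0][k][3]>=0 else "outer",cv2.contourArea(cc),e, ray("wrist",s,*e[0],52))
print(s["tool_pos"],s["tcp_rot"],s["finger_gap"],s["time"])
cv2.imwrite("pics/w5.png",cv2.resize(p[60:330,180:480,::-1],None,fx=2.2,fy=2.2))
E
```

```text
time: 9.95
tool_pos: [593.2, -83.4, 166.0]
tcp_rot: [-179.9, 0.0, 75.9]
ft_force: [0.6, 0.6, -0.8]
finger_gap: 20.5
grip_force: 49.5
guess px 321.54529325032746 159.06266321712252
outer 3250.0 ((332.7486572265625, 174.9594268798828), (50.50685501098633, 88.91520690917969), 155.74534606933594) [606.9  -66.74  52.  ]
hole 162.5 ((325.1546936035156, 154.944091796875), (12.12664794921875, 17.34646224975586), 84.50619506835938) [605.09 -51.84  52.  ]
[593.22 -83.43 165.96] [-179.95    0.03   75.95] 20.51183563745689 9.95
```

View pics/w5.png

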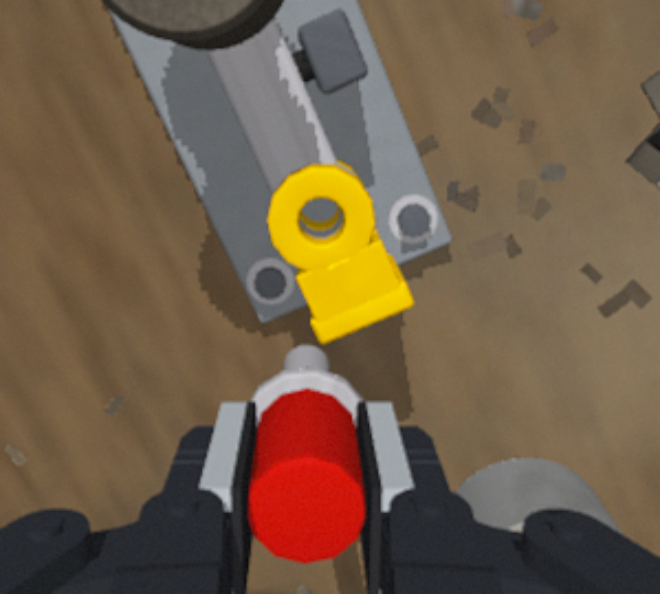

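Crop: fork's upper ring centred at (321,218), hole clear down through the eye; pin shaft tip at (306,352), head (306,515), ring and tip both well visible. I work out the shift tool-relative with the same camera.

```bash
cat >> h.py <<'E'
def ringfit(s,p,d,Fz=52):
    """fork ring centre: fit a 17.25 mm circle to the yellow top face's edge away from the web"""
    from scipy.optimize import least_squares
    hsv=cv2.cvtColor(p,cv2.COLOR_RGB2HSV)
    y=((hsv[...,0]>=18)&(hsv[...,0]<=34)&(hsv[...,1]>130)&(hsv[...,2]>190)).astype(np.uint8)
    cs,_=cv2.findContours(y,cv2.RETR_EXTERNAL,cv2.CHAIN_APPROX_NONE); cc=max(cs,key=cv2.contourArea)[:,0]
    Q=np.array([ray("wrist",s,u,v,Fz)[:2] for u,v in cc]); b=np.radians(9.7); w=np.array([np.sin(b),-np.cos(b)]); x0=np.array([604.,-54])
    for _ in range(6):
        k=((Q-x0)@w<8)&(abs(np.linalg.norm(Q-x0,axis=1)-17.25)<3.5)
        r=least_squares(lambda x:np.linalg.norm(Q[k]-x[:2],axis=1)-x[2],[*x0,17.25],loss="soft_l1",f_scale=.4); x0=r.x[:2]
    return x0,r.x[2],k.sum()
E
python3 - <<'E'
from h import *
np.set_printoptions(precision=2,suppress=True)
s=sense(); p=cv2.imread("pics/w5full.png")[:,:,::-1].copy(); d=np.load("w5.npy")
x0,r,n=ringfit(s,p,d); print(x0,r,n)
print("by eye",ray("wrist",s,325.8,158.6,52))
print("in tool cm",totool(s,[*x0,52]))
c=calibration("wrist"); f,cx,cy=K(c); M=np.array(c["tool_from_camera"])
def px(t): q=np.linalg.inv(M)@np.array([*t,1]); return q[0]/q[2]*f+cx,q[1]/q[2]*f+cy
print("expected tip px (axis at -.3,-.3)",px([-.3,-.3,73]),px([-.3,-.3,67]))
g=cv2.cvtColor(p,cv2.COLOR_RGB2GRAY)
for v in (219,222,225): print(v,g[v,305:335])
E
```

```text
[604.93 -54.89] 16.334956727894863 90
by eye [605.21 -54.53  52.  ]
in tool cm [ 3.06  0.42 11.43]
expected tip px (axis at -.3,-.3) (np.float64(318.9194143708403), np.float64(222.00707695021572)) (np.float64(318.91329278045714), np.float64(225.55980709705398))
219 [ 95  96 101 102 100 101 109 131 151 157 157 159 159 157 156 155 154 150
 150 148 129  99  70  68  67  67  67  68  70  71]
222 [ 94  97  99  98 106 134 145 150 152 155 155 158 157 157 157 157 155 152
 148 145 142 132 127  98  73  69  68  69  69  67]
225 [ 96  98  96  93 117 134 145 149 154 156 156 156 157 158 159 158 154 149
 151 145 142 136 127 114  86  69  72  69  68  71]
```

```bash
python3 -m crank '[[1.5,0.2,0,0,1.5],[3.1,0.45,0,0,1.5],[3.1,0.45,1.5,0,1.5],[3.1,0.45,2.8,0,1.5],[3.1,0.45,3.5,0,1.5],[3.1,0.45,3.5,0,1.5],[3.1,0.45,3.5,0,1.5]]'
python3 - <<'E'
from h import *
np.set_printoptions(precision=2,suppress=True)
s,p,d=grab("wrist"); cv2.imwrite("pics/w6full.png",p[:,:,::-1]); np.save("w6.npy",d)
try: 
    x0,r,n=ringfit(s,p,d); print(x0,r,n,totool(s,[*x0,52]))
except Exception as e: print(e)
print(s["tool_pos"],s["ft_force"],s["time"])
cv2.imwrite("pics/w6.png",cv2.resize(p[130:310,230:410,::-1],None,fx=3.3,fy=3.3))
E
```

```text
time: 10.7
tool_pos: [605.5, -53.4, 130.8]
tcp_rot: [-179.9, 0.0, 76.0]
ft_force: [0.7, 0.3, -0.6]
finger_gap: 20.5
grip_force: 49.5
[605.1  -53.75] 16.387921419035955 97 [-0.04 -0.02  7.88]
[605.46 -53.43 130.81] [ 0.71  0.29 -0.61] 10.7
```

View pics/w6.png

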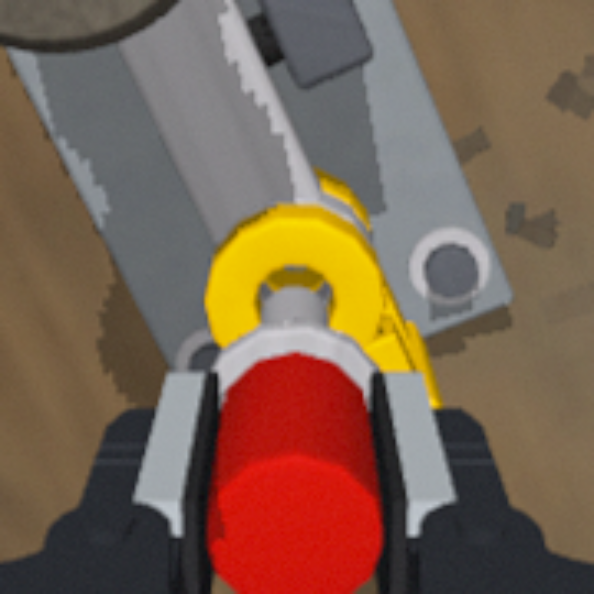

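Crop: shaft (296,300) points into the hole, ring centre at about (295,290). The fit puts the ring at tool (-0.4,-0.2) mm, the same as the pin's axis. Descending with force checks.

```bash
python3 -m crank '[[0,0,0.4,0,1.5],[0,0,0.8,0,1.5],[0,0,1.2,0,1.5],[0,0,1.6,0,1.5],[0,0,1.6,0,1.5]]'
```

```text
time: 11.25
tool_pos: [605.3, -53.3, 114.3]
tcp_rot: [-179.9, 0.0, 76.0]
ft_force: [0.2, -0.4, -1.4]
finger_gap: 20.7
grip_force: 49.5
```

```bash
python3 -m crank '[[0,0,0.4,0,1.5],[0,0,0.8,0,1.5],[0,0,1.2,0,1.5],[0,0,1.2,0,1.5]]';python3 -m crank '[[0,0,0.3,0,1.5],[0,0,0.6,0,1.5],[0,0,0.9,0,1.5],[0,0,0.9,0,1.5]]'
```

```text
time: 11.65
tool_pos: [605.4, -53.2, 102.4]
tcp_rot: [-179.9, 0.0, 76.0]
ft_force: [0.4, -0.7, -1.5]
finger_gap: 20.0
grip_force: 49.5
time: 12.05
tool_pos: [605.5, -53.2, 93.6]
tcp_rot: [-180.0, 0.0, 76.0]
ft_force: [-1.3, -1.5, -2.2]
finger_gap: 20.5
grip_force: 49.6
```

```bash
python3 -m crank '[[0,0,0.3,0,1.5],[0,0,0.6,0,1.5],[0,0,0.9,0,1.5],[0,0,0.9,0,1.5]]';python3 -m crank '[[0,0,0.1,0,1.5],[0,0,0.2,0,1.5],[0,0,0.2,0,1.5]]'
```

```text
time: 12.45
tool_pos: [605.5, -53.2, 84.6]
tcp_rot: [-180.0, 0.0, 76.0]
ft_force: [-0.4, -2.8, -3.3]
finger_gap: 20.1
grip_force: 49.6
time: 12.75
tool_pos: [605.8, -53.3, 84.0]
tcp_rot: [-180.0, 0.0, 76.0]
ft_force: [-5.6, -2.5, 4.7]
finger_gap: 20.6
grip_force: 50.2
```

```bash
python3 -m crank '[[0,0,0.1,0,1.5],[0,0,0.1,0,1.5]]'; python3 -m crank '[[0,0,0,0,5],[0,0,0,0,5],[0,0,0,0,5],[0,0,0,0,5],[0,0,0,0,5]]'; python3 -m crank '[[0,0,-1,0,5],[0,0,-3,0,5],[0,0,-6,0,5],[-3,0,-9,0,5],[-3,0,-9,0,5],[-3,0,-9,0,5]]'
python3 - <<'E'
from h import *
np.set_printoptions(precision=2,suppress=True)
s,p,d=grab("wrist"); P=cloud("wrist",s,d); hsv=cv2.cvtColor(p,cv2.COLOR_RGB2HSV)
z=P[...,2]; r=((hsv[...,0]<=5)|(hsv[...,0]>176))&(hsv[...,1]>150)&(abs(P[...,0]-605)<25)&(abs(P[...,1]+54)<25)&(z>75)
q=P[r]; print("red top",np.median(q,0),len(q),(q[:,:2].min(0)+q[:,:2].max(0))/2)
y=(hsv[...,0]>=18)&(hsv[...,0]<=34)&(hsv[...,1]>150)&(z>45); print("fork top z",np.median(z[y]))
print(s["tool_pos"],s["ft_force"],s["time"])
a=cv2.resize(p[90:330,200:440,::-1],None,fx=1.65,fy=1.65); s,p,d=grab("side"); b=cv2.resize(p[150:250,270:370,::-1],(396,396),interpolation=cv2.INTER_CUBIC)
cv2.imwrite("pics/f.png",np.hstack([a[:396,:396],b]))
t,pt,dt=grab("top"); Pt=cloud("top",t,dt); h=cv2.cvtColor(pt,cv2.COLOR_RGB2HSV); m=np.zeros(dt.shape,bool); m[202:225,362:382]=1; m&=(h[...,0]>=105)&(h[...,0]<=130)&(h[...,1]>150)&(Pt[...,2]>75); print("blue",np.median(Pt[m],0),m.sum())
E
```

```text
time: 12.95
tool_pos: [605.8, -53.3, 83.9]
tcp_rot: [-180.0, 0.0, 76.0]
ft_force: [-8.8, -2.2, 13.5]
finger_gap: 20.2
grip_force: 50.9
time: 13.45
tool_pos: [605.8, -53.1, 82.1]
tcp_rot: [-180.0, -0.0, 76.0]
ft_force: [-0.2, 0.9, 1.1]
finger_gap: 49.7
grip_force: 0.0
time: 14.05
tool_pos: [599.3, -83.0, 174.1]
tcp_rot: [179.8, -0.0, 75.9]
ft_force: [0.5, -0.1, -0.4]
finger_gap: 50.1
grip_force: 0.0
red top [605.46 -52.88  88.31] 974 [605.33 -53.81]
fork top z 52.4053499443051
[599.35 -82.99 174.07] [ 0.54 -0.12 -0.43] 14.05
blue [ 475.17 -222.25   86.2 ] 42
```

View pics/f.png

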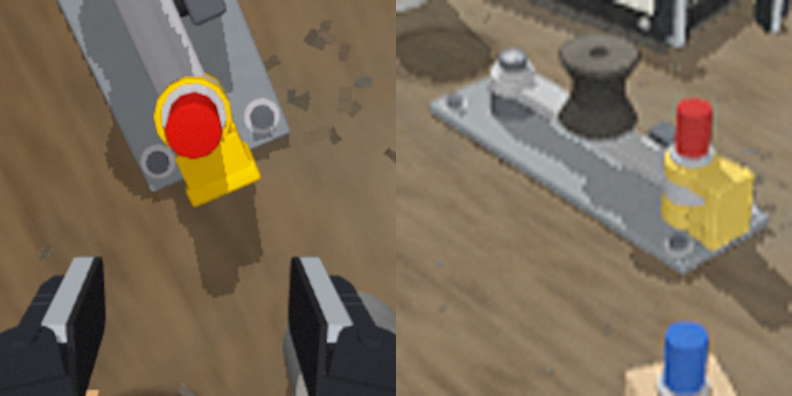

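The red pin stands in the fork, upright, with its collar flat on the ring (left 193,115; right 694,150). The head top is 35.9 mm above the fork top against 36 nominal. Blue has not moved and the gripper is clear.

```bash
python3 -c "
from bench import hand_in; print(hand_in())"
```

```text
the job is handed in; nothing more can be done
None
```

The arm is home against its stop, the red pin is seated through the fork and eye and released, the blue spare is still in its rack socket, and the job was handed in at about 14 s; no verdict came back.

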